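Lock the detergent pump with its C-clip

ROBOT

A 7-joint arm with a two-finger parallel gripper is mounted at the origin on a cart in front of the work surface, level with it; the furniture and walls round the work are solid. World frame = base frame: x ahead of the robot, y to its left, z up, the work surface at z = 0. Lengths are in m, angles in rad, forces in N, time in s.
With the tool pointing down it reaches from about 0.4 to 0.85 m from the base axis. Payload 10.4 kg.
Tool frame: the origin (TCP) lies midway between the tips of the shut fingers; the grasp point (between the pads) lies 19 mm behind it; z points along the fingers, x is the direction in which the jaws open and shut, and the axes are right-handed (so a half turn about z gives the same grasp; the last joint's range is limited). The gripper opens to 87 mm and grips with 3 to 60 N. Pads are 19 mm wide; open, the fingers measure 117 mm over their backs; the gripper's body (75 mm by 190 mm) begins 51 mm behind the grasp point.
Start: joints at [-1.172, 0.332, -0.065, 1.46, 0.022, 1.35, -0.088], TCP at [0.256, 0.57, 0.223] pointing down, gripper open.
Joint ranges: [-2.6, 2.6], [-0.5, 2.12], [-1.47, 1.34], [0.16, 2.42], [-1.27, 4.41], [0.06, 2.06], [-2.6, 2.6]. Speed limits (rad/s): [2.22, 2.22, 2.79, 2.79, 3.14, 3.14, 3.14].

INTERFACE

Orientations are given as a unit quaternion [x, y, z, w].
In Python, from bench import r gives the robot as it stands. The module is installed in compiled form; this text tells all that it offers.
- The arm moves only by the tool play_rows, never from a script. Its argument "commands" is a list of rows, each a list of 7 numbers: the shift along the world's x, y, z in cm, then the turn, a rotation vector about the world's x, y, z in rad, then the finger opening in cm, from 0 to 8.7. A call has 1 to 20 rows; each row shifts and turns the commanded pose from where the row before left it; what a row does not reach is not made up. A row lasts 1/8 s, in which the tool goes at most 62.5 mm and 10.7 degrees, less where a joint would pass 70% of its speed; a pose out of reach is approached as far as the arm can. A call is refused whole if a number of a shift passes 6.25 or a number of a turn 0.188, either way. A call with a gripper value outside its range is refused whole. The fingers move at their own pace and stop on an object; "grip_force" is the grip in N (left out, the last holds). Time passes only in rows, so rows that do not move let the fingers close. It gives the time, the measured TCP pose, the force and the opening at its end, in the units of the state.
- r.read_state(): the state, without advancing time (a new reading comes with each control period).
- r.camera(name): name is "side" or "top"; returns a dict with "img" (480x640x3 uint8, red, green, blue), "K" (3x3 intrinsics, pixels), "k1" (the pictures are not rectified: a ray, as slopes to the right and down, at radius r is drawn at 1 + k1 r^2 times it, then the intrinsics apply), "camera_from_world" (4x4, takes a point from world to camera coordinates). Camera axes: x right, y down, z forward; pixel columns grow to the right and rows downward; lengths in m; the calibration is good to about 2 mm. A picture is of the moment at which its call begins. There is no depth.
- r.close_job(): hands the job in, once; it reports no verdict.
The state is a dict: "time": time; "joint_positions": joint angles; "joint_vel": joint speeds; "joint_torque": joint torques, N m; "ee_pos": TCP position; "eef_rot": TCP orientation; "ft_force": force on the tool from outside, world axes, zero at the start; "torque": the same for the moment, N m; "width": finger opening in m.
Only numpy, scipy, OpenCV 4.12 (cv2) and the standard library are available. Lean on these libraries where they do the work, as an engineer would, in place of code of your own. Each camera call takes 0.05 s, during which the arm holds its last target. There are 200 camera calls.

TASK

Pick up the open C-shaped lock clip and push it sideways, gap first, onto the white stem of the detergent pump, between the screw cap and the pump head, until the stem has snapped through the gap and sits fully home inside the C; then let go and leave the clip on the stem. The stem is not quite where it is measured to be, so feel your way in, give way sideways and never press harder than about 14 newtons; leave the other things on the worktop where they are.

Things in the scene. Friction and masses are not known exactly. Their poses are not given: they have to be found in the camera images.
- pump: White low detergent canister, 160 x 112 x 86 mm high, fixed; grey ribbed screw cap 72 mm across, its flat top (black disc) 120 mm above the worktop. Origin on the worktop under the cap's centre; z up; +x (spout, carrying handle) roughly away from the robot; canister from x = -44 to +116 mm. Over the cap: white upright stem, 14 mm round, 27 mm free, then grey pump head, 36 mm across, 27 to 50 mm above the cap.
- pump_axis (a point): Centre of the screw cap's flat top; axes as the canister's. The pump (stem and head) is not central on the cap: the stem's axis stands off this point by up to 9 mm in x and up to 9 mm in y, either way. The offset differs each time, is in none of the measured poses, and does not change when the stem is pushed. The head stays up, too.
- pump_cap_rim (a point): Point on the front (-x) edge of the screw cap's flat top, 36 mm from the nominal axis.
- clip: Grey plastic C-shaped lock clip, about 50 g, flat on the worktop, 12 mm high (tab 42 mm), 93 mm long. Origin: centre of the C's round bore, on its underside; z up; +x points out through the gap, -x along the tail. Bore 16 mm diameter, ring outside 24 mm. Pressing it on the pump with more than 14 N, in any direction, breaks the job.
- clip_gap (a point): Middle of the gap, on the underside, 5 mm ahead (+x) of the bore's centre, 11 mm wide. The sprung arms spread to let the 14 mm stem by at a push of 4 to 9 N; then the push drops, the stem is in the bore and soon meets its back. Straight lips flare 30 degrees each side to tips 22 mm ahead of and 19 mm aside from the bore's centre; a stem off centre touches one lip, which is pushed sideways and may stick on it.
- clip_tab (a point): Centre of the clip's upright grip tab, 55 mm behind the clip's origin and 28 mm above its underside. The tab is 14 mm thick (along the clip's y), 28 mm long (along x), and stands from the underside to 42 mm above it; a 20 mm wide, 12 mm high foot surrounds its base.
- clip_arm_l (a joint): Opening of the clip's +y arm, rad: 0 closed, grows as it is spread, stop at 0.45; sprung shut.
- clip_arm_r (a joint): Opening of the clip's -y arm, rad, likewise.
- mug_2: White mug, bystander, 97 mm high; origin under its centre.
- tape_1: Roll of tape lying flat, bystander, 92 mm across, 48 mm high.
- pegs_1: Small green clothes peg, bystander, 72 mm long.
- carton_1: Upright drink carton, bystander, 195 mm high.
- mandarin_1: Mandarin, bystander, 58 mm across.
- coffee_pod_3: Blue coffee pod, bystander, 37 mm across, 29 mm high.
- clip_tongue (a joint): Small white sprung tongue at the back of the C's bore, m: 0 out, grows as it is pressed back; reads 0 until the stem is through the gap, 2 to 4 mm once it is home in the bore.
- notebook_1: Blue notebook lying flat, bystander, 148 x 109 mm.
- scissors_1: Scissors lying flat, bystander, 199 mm long.

How it is judged:
By the outcome, as a careful person would: the job done as asked, in the order asked, and still so for the second after the job is handed in, with the robot touching nothing.
It also fails if it takes over 61 s, if anything falls off the work surface, if the arm or the gripper's body presses on something with over 40 N, if the wrist force passes 120 N, or if a joint passes its speed limit or range.

## Working session

There is one attempt and no reset: what is moved stays moved. The work goes in short steps, Python scripts to look and compute and a tool call to move; the robot and the scene stay as the last step left them, time stands still between calls to the robot, and variables do not carry over. Pictures are saved under pics/ and viewed, about 8 in all and at most 12, crops included, and the job is handed in when it is done.

Besides the shell and the picture viewer there is one more tool, called after ">>>" in YAML: its name, and indented under it one key for each argument. play_rows: Moves the arm, as the interface text tells. Its arguments: {"type":"object","properties":{"commands":{"type":"array","items":{"type":"array","items":{"type":"number"}}},"grip_force":{"type":"number"}},"required":["commands"]}

```bash
mkdir -p pics; cat > h.py <<'E'
import numpy as np, cv2
from bench import r
def shot(n,f=None):
    c=r.camera(n)
    if f: cv2.imwrite(f,c["img"][:,:,::-1])
    return c
def ray(c,u,v):
    K=c["K"];k=c["k1"]
    d=np.array([(u-K[0,2])/K[0,0],(v-K[1,2])/K[1,1]]);s=d.copy()
    for _ in range(30): s=d/(1+k*(s@s))
    T=np.array(c["camera_from_world"]);R=T[:3,:3];o=-R.T@T[:3,3]
    return o,R.T@np.array([s[0],s[1],1])
def onz(c,u,v,z):
    o,d=ray(c,u,v);return o+d*(z-o[2])/d[2]
def proj(c,p):
    T=np.array(c["camera_from_world"]);q=T[:3,:3]@np.array(p)+T[:3,3];s=q[:2]/q[2];s=s*(1+c["k1"]*(s@s))
    return np.array([c["K"][0,0]*s[0]+c["K"][0,2],c["K"][1,1]*s[1]+c["K"][1,2]])
def tri(c1,p1,c2,p2):
    o1,d1=ray(c1,*p1);o2,d2=ray(c2,*p2)
    A=np.stack([d1,-d2],1);t=np.linalg.lstsq(A,o2-o1,rcond=None)[0]
    a=o1+d1*t[0];b=o2+d2*t[1];return (a+b)/2,np.linalg.norm(a-b)
E
python3 - <<'E'
from h import *
for n in("top","side"):
    c=shot(n,f"pics/{n}0.png");T=np.array(c["camera_from_world"]);print(n,c["K"],c["k1"],-T[:3,:3].T@T[:3,3],T[:3,:3])
print(r.read_state())
E
```

```text
top [[460.64248942   0.         323.31951293]
 [  0.         460.64248942 245.85100477]
 [  0.           0.           1.        ]] -0.05962826281193708 [0.32862007 0.00853537 1.22563561] [[-7.00276858e-02 -9.97544839e-01  6.46026304e-04]
 [-9.74995371e-01  6.83077631e-02 -2.11466489e-01]
 [ 2.10903176e-01 -1.54383815e-02 -9.77385035e-01]]
side [[542.29881048   0.         311.31783277]
 [  0.         542.29881048 228.11403787]
 [  0.           0.           1.        ]] 0.0027058058065958803 [ 0.63890073 -1.12393262  0.75394695] [[ 0.99899761  0.04330247 -0.01134324]
 [ 0.01233189 -0.50982876 -0.86018751]
 [-0.04303136  0.85918539 -0.50985172]]
{'time': 0.1, 'joint_positions': array([-1.17159047,  0.33276853, -0.06467566,  1.46084083,  0.02159401,
        1.34987618, -0.08852436]), 'joint_vel': array([-0.00196286, -0.0020501 , -0.00067425, -0.00037077, -0.00090678,
        0.00224411,  0.00177486]), 'joint_torque': array([ 1.76573129e-03, -6.24545646e+01,  2.48061446e-02, -3.90713453e+01,
       -6.13173307e-02,  3.65165086e-02,  9.28495842e-05]), 'ee_pos': array([0.25575905, 0.56991231, 0.22186638]), 'eef_rot': array([ 8.39474656e-01,  5.43398513e-01, -4.87180391e-04,  3.48466368e-04]), 'ft_force': array([ 0.05615402,  0.22967248, -0.49110465]), 'torque': array([-0.056019  ,  0.00790844,  0.04016807]), 'width': 0.0873196895066451}
```

View pics/top0.png

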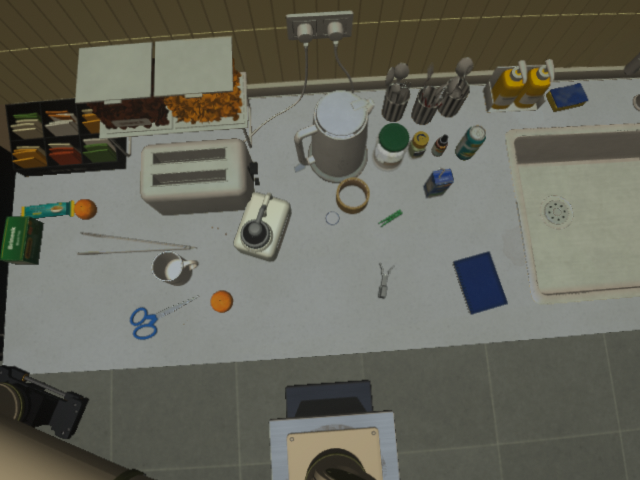

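View pics/side0.png

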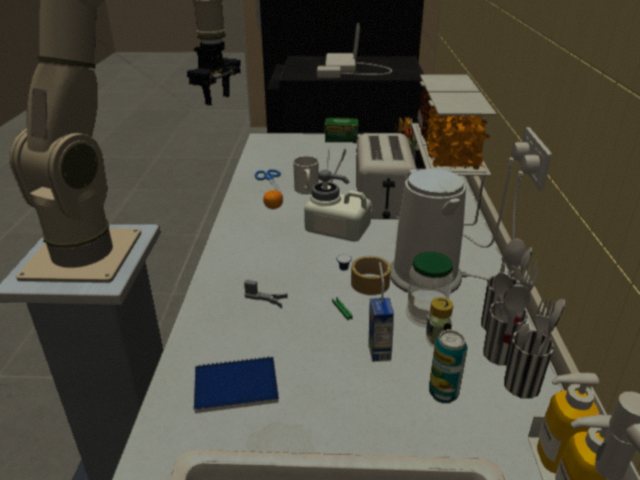

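Top view: clip near (384,281), lips at the top (+x) and tab at (383,293). Pump near (262,228), head about (257,234). Side view: clip near (265,293), pump near (337,208). Next are enlarged crops.

```bash
python3 - <<'E'
import cv2,numpy as np
t=cv2.imread("pics/top0.png");s=cv2.imread("pics/side0.png")
f=lambda i,x,y,w,h,k:cv2.resize(i[y:y+h,x:x+w],None,fx=k,fy=k,interpolation=cv2.INTER_CUBIC)
a=np.hstack([f(t,355,255,50,37+13,8)[:300*1+100],f(t,225,185,80,80,5)])
b=np.hstack([f(s,235,270,66,33,6)[:198],np.zeros((198,4,3),np.uint8)])
p=f(s,296,170,80,72,5)[:]
w=np.zeros((200,400,3),np.uint8);w[:198,:400]=b[:,:400]
cv2.imwrite("pics/c1.png",np.vstack([a,np.hstack([w,np.zeros((200,400,3),np.uint8)])]))
cv2.imwrite("pics/c2.png",f(s,290,170,90,75,8))
E
```

```text
(no output)
```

View pics/c1.png

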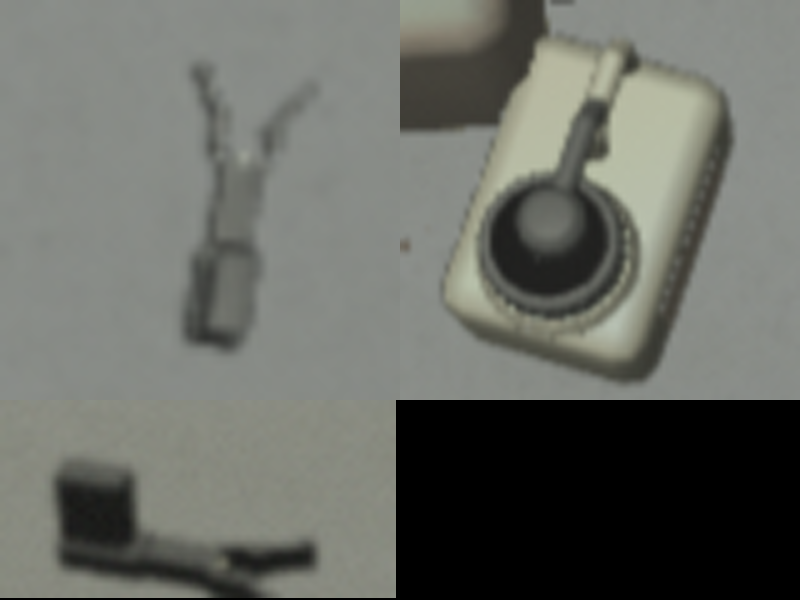

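View pics/c2.png

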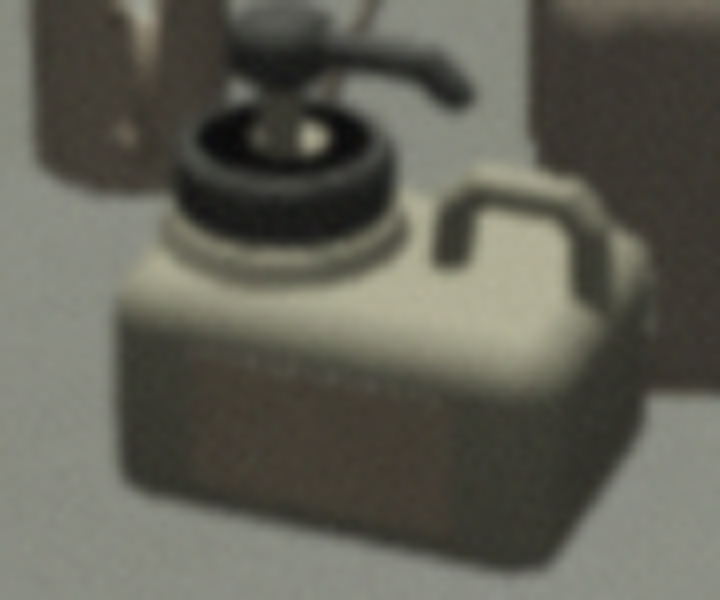

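Clip crop (8x): tab top centre is at about (384.0,291.5) in the top view, with lip tips at (380,263.5) and (394,266). Pump crop: head centre is at about top (255.4,229) and side (324.7,175), and the stem is visible at side (326,187).

```bash
python3 - <<'E'
from h import *
t=shot("top");s=shot("side")
np.set_printoptions(precision=4,suppress=True)
tab,e=tri(t,(384,291.5),s,(251.2,282));print("tab tri",tab,e, "onz",onz(t,384,291.5,.042), "side onz",onz(s,251.2,282,.042))
a=onz(t,380,263.5,.012);b=onz(t,394,266,.012);m=(a+b)/2;d=m-onz(t,384,291.5,.042);print("tips",a,b,np.linalg.norm(a-b),"len",np.linalg.norm(d[:2]),"yaw",np.degrees(np.arctan2(d[1],d[0])))
n=b-a;print("yaw from tips",np.degrees(np.arctan2(n[1],n[0]))+90)
# pump
print("head tri",tri(t,(255.4,229),s,(324.7,175.5)),"top z.168",onz(t,255.4,229,.168),"side z.16",onz(s,324.7,175.5,.158))
print("cap from top",onz(t,225+150/5,185+240/5,.12), "side",onz(s,290+285/8,170+142/8,.12))
def fit(img,c,x0,y0,x1,y1,thr,z,name):
    g=cv2.cvtColor(img,cv2.COLOR_RGB2GRAY)[y0:y1,x0:x1]
    m=(g<thr).astype(np.uint8);k=max(cv2.findContours(m,0,cv2.CHAIN_APPROX_NONE)[0],key=cv2.contourArea)
    P=np.array([onz(c,u+x0,v+y0,z)[:2] for u,v in k[:,0]],np.float32)
    e=cv2.fitEllipse(P);print(name,thr,e)
for th in(35,45,60):fit(t["img"],t,236,216,275,252,th,.12,"capdisc top")
# stem bright pix in side
g=cv2.cvtColor(s["img"],cv2.COLOR_RGB2GRAY);print(g[180:194,314:340])
# spout/body direction
print("handle dir",onz(t,225+215/5,185+60/5,.11),)
gt=cv2.cvtColor(t["img"],cv2.COLOR_RGB2GRAY);print(gt[218:242,244:268])
# neighbours
for n,p,z in(("mug",(172,268),.097),("mandarin",(222,301),.03),("toaster edge",(250,205),.18)):print(n,onz(t,*p,z))
st=r.read_state();print(st["time"])
E
```

```text
tab tri [ 0.4544 -0.1579  0.0396] 0.002323530136376783 onz [ 0.453  -0.1578  0.042 ] side onz [ 0.4561 -0.1607  0.042 ]
tips [ 0.5317 -0.1586  0.012 ] [ 0.5223 -0.1954  0.012 ] 0.03796627785188296 len 0.0764548343256315 yaw -14.526839935786212
yaw from tips -14.342809354933834
head tri (array([0.6117, 0.1512, 0.156 ]), np.float64(0.0005944542995756632)) top z.168 [0.6089 0.1496 0.168 ] side z.16 [0.6116 0.1467 0.158 ]
cap from top [0.6115 0.1574 0.12  ] side [0.6139 0.1525 0.12  ]
capdisc top 35 ((0.6149184107780457, 0.1591939777135849), (0.04741030931472778, 0.049894075840711594), 81.3292465209961)
capdisc top 45 ((0.6132441163063049, 0.159129798412323), (0.04987465590238571, 0.05266287922859192), 84.96868133544922)
capdisc top 60 ((0.6134239435195923, 0.15925578773021698), (0.05193927884101868, 0.054565418511629105), 79.32327270507812)
[[ 61  56  57  60  79  97  91  70  46  33  31  28  33  41  55  72  77  79
   87 114 127 130 129 125 116 112]
 [ 58  60  56  61  85 114 113  90  65  45  41  41  44  53  76  90  84  78
   98 125 137 138 138 137 133 133]
 [ 61  59  59  65  80  95  90  8
[... 3134 characters left out ...]
  33  32  32  32  32  34  39  51  43  44  43  41  41  37  34  34  35
   35  32  35  53  95  93]
 [ 42  33  33  32  32  32  32  35  42  36  36  35  34  35  34  33  32  33
   33  34  41  70 101  82]
 [ 61  36  32  33  33  33  32  33  34  32  32  33  32  33  33  33  33  33
   33  37  57  93  98  71]
 [ 88  45  33  32  33  33  32  33  33  32  33  32  33  33  34  33  33  32
   34  47  80 101  85  63]
 [102  71  42  35  33  33  32  33  32  33  33  33  32  33  33  33  33  35
   42  68  96  92  67  55]
 [ 97  95  72  49  37  34  33  32  33  33  33  33  33  33  33  33  37  44
   64  93  96  74  56  53]]
mug [0.5421 0.3716 0.097 ]
mandarin [0.4588 0.2625 0.03  ]
toaster edge [0.6653 0.1586 0.18  ]
0.2
```

>>> play_rows:
  commands:
    - [2.4, -5.2, 0, 0, 0, 0.057, 8.7]
    - [2.4, -5.2, 0, 0, 0, 0.057, 8.7]
    - [2.4, -5.2, 0, 0, 0, 0.057, 8.7]
    - [2.4, -5.2, 0, 0, 0, 0, 8.7]
    - [2.4, -5.2, 0, 0, 0, 0, 8.7]
    - [2.4, -5.2, 0, 0, 0, 0, 8.7]
    - [2.4, -5.2, 0, 0, 0, 0, 8.7]
    - [0.5, -5.2, 0, 0, 0, 0, 8.7]
    - [0.5, -5.2, 0, 0, 0, 0, 7]
    - [0.5, -5.2, 0, 0, 0, 0, 6]
    - [0.5, -5.2, 0, 0, 0, 0, 6]
    - [0.5, -5.2, 0, 0, 0, 0, 6]
    - [0.5, -5.2, -2, 0, 0, 0, 6]
    - [0, -5.2, -4, 0, 0, 0, 6]
    - [0, 0, -3, 0, 0, 0, 6]
    - [0, 0, 0, 0, 0, 0, 6]

```text
time: 2.2
ee_pos: [0.4523, -0.1553, 0.1329]
eef_rot: [0.79, 0.613, -0.002, -0.001]
ft_force: [-0.5, -0.5, 0.6]
width: 0.0601
```

>>> play_rows:
  commands:
    - [0.1, -0.2, -3, 0, 0, 0, 5]
    - [0.1, -0.1, -3, 0, 0, 0, 5]
    - [0, 0, -1, 0, 0, 0, 5]
    - [0, 0, 0, 0, 0, 0, 5]

```text
time: 2.7
ee_pos: [0.4563, -0.1579, 0.0652]
eef_rot: [0.79, 0.613, 0.0, -0.0]
ft_force: [-0.0, -0.3, 0.3]
width: 0.0502
```

```bash
python3 - <<'E'
from h import *
s=shot("side");t=shot("top");st=r.read_state();print(st["ee_pos"],proj(s,st["ee_pos"]),proj(t,st["ee_pos"]))
f=lambda i,x,y,w,h,k:cv2.resize(i[y:y+h,x:x+w,::-1],None,fx=k,fy=k,interpolation=cv2.INTER_CUBIC)
cv2.imwrite("pics/g1.png",np.hstack([f(s["img"],215,230,80,80,5),f(t["img"],345,240,80,80,5)]))
E
```

```text
[ 0.45678132 -0.1582307   0.06580222] [250.93666641 272.53726614] [385.24812951 288.91442595]
```

View pics/g1.png

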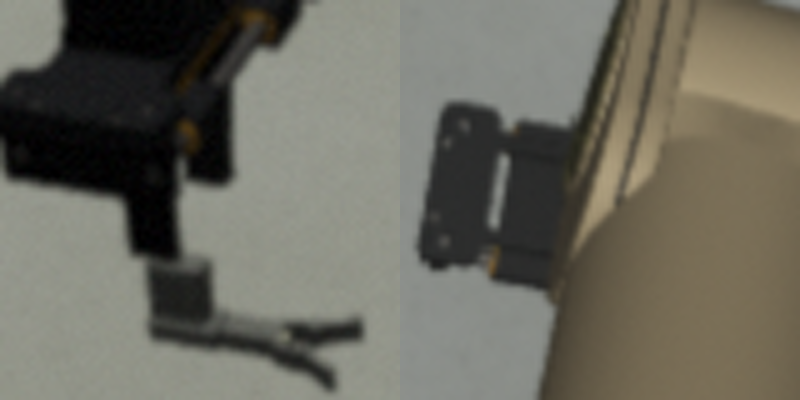

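The side crop shows the fingers straddling the tab. The near finger tip is at crop (155,250) and the tab top at (180,262). I'll descend and grip.

>>> play_rows:
  commands:
    - [-0.2, 0, -2, 0, 0, 0, 5]
    - [0, 0, -2, 0, 0, 0, 5]
    - [0, 0, -0.9, 0, 0, 0, 5]
    - [0, 0, 0, 0, 0, 0, 5]
    - [0, 0, 0, 0, 0, 0, 0]
    - [0, 0, 0, 0, 0, 0, 0]
    - [0, 0, 0, 0, 0, 0, 0]
    - [0, 0, 0, 0, 0, 0, 0]
  grip_force: 40

```text
time: 3.8
ee_pos: [0.454, -0.1583, 0.0156]
eef_rot: [0.79, 0.613, 0.0, 0.0]
ft_force: [0.5, 0.5, 0.4]
width: 0.018
```

>>> play_rows:
  commands:
    - [0, 0, 0, 0, 0, 0, 0]
    - [0, 0, 0, 0, 0, 0, 0]
    - [0, 0, 0, 0, 0, 0, 0]

```text
time: 4.18
ee_pos: [0.4539, -0.1582, 0.0155]
eef_rot: [0.79, 0.613, 0.0, -0.0]
ft_force: [-1.3, 0.3, 2.9]
width: 0.0138
```

>>> play_rows:
  commands:
    - [0, 0, 2.25, 0, 0, 0, 0]
    - [0, 0, 3.5, 0, 0, 0, 0]
    - [0, 0, 3.5, 0, 0, 0, 0]
    - [0, 0, 3.5, 0, 0, 0, 0]
    - [0, 3.5, 0, 0, 0, 0.063, 0]
    - [0, 4.5, 0, 0, 0, 0.063, 0]
    - [0, 4.5, 0, 0, 0, 0.063, 0]
    - [0, 4.5, 0, 0, 0, 0.063, 0]
    - [1, 4.5, 0, 0, 0, 0, 0]
    - [1, 4.5, 0, 0, 0, 0, 0]
    - [1, 3.4, 0, 0, 0, 0, 0]
    - [1, 1.5, 0, 0, 0, 0, 0]
    - [1, 0, 0, 0, 0, 0, 0]
    - [0, 0, 0, 0, 0, 0, 0]
    - [0, 0, 0, 0, 0, 0, 0]

```text
time: 6.05
ee_pos: [0.5038, 0.1492, 0.1429]
eef_rot: [0.707, 0.707, -0.0, -0.0]
ft_force: [-0.2, -0.1, -1.6]
width: 0.0142
```

```bash
python3 - <<'E'
from h import *
s=shot("side");t=shot("top");st=r.read_state();print(st)
f=lambda i,x,y,w,h,k:cv2.resize(i[y:y+h,x:x+w,::-1],None,fx=k,fy=k,interpolation=cv2.INTER_CUBIC)
cv2.imwrite("pics/g2.png",np.hstack([f(s["img"],280,150,80,80,5),f(t["img"],225,200,80,80,5)]))
E
```

```text
{'time': 6.15, 'joint_positions': array([-0.7029569 ,  0.17439183,  0.3623816 ,  1.8434433 , -0.06808102,
        1.1357949 ,  1.25386512]), 'joint_vel': array([-5.17825184e-03,  6.52546362e-04, -2.99225567e-03, -1.51402727e-04,
        4.01655437e-04,  3.37245631e-05, -2.47599912e-03]), 'joint_torque': array([ 1.25914346e-01, -4.51593626e+01,  2.94917889e+00, -3.65247452e+01,
        4.81571595e-02,  6.22781483e-02,  7.39126699e-03]), 'ee_pos': array([0.50373438, 0.1498464 , 0.14304471]), 'eef_rot': array([ 7.07123445e-01,  7.07090111e-01,  2.49300324e-05, -8.98735775e-05]), 'ft_force': array([-0.01815967,  0.07629186, -0.90526188]), 'torque': array([ 0.04304861,  0.05714677, -0.01301953]), 'width': 0.013865542075971729}
```

View pics/g2.png

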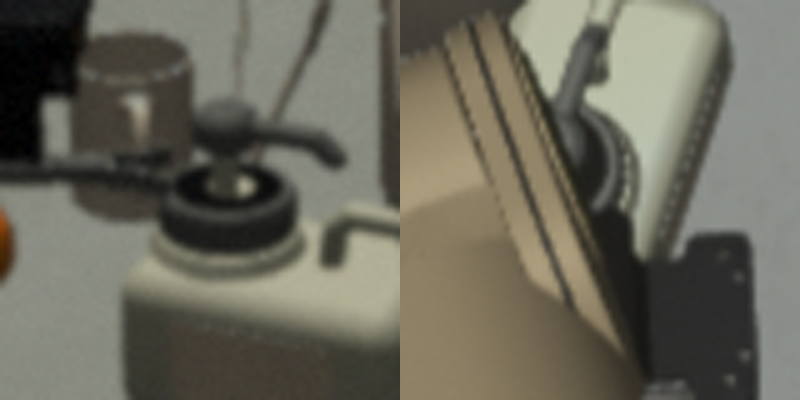

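Side crop: the clip is level. Its lip tips are at about crop (165,182), just in front of the cap rim and at a height between the cap top and the head. I'll advance and feel.

>>> play_rows:
  commands:
    - [1, 0.1, 0, 0, 0, 0, 0]
    - [1, 0, 0, 0, 0, 0, 0]
    - [0.8, 0, 0, 0, 0, 0, 0]
    - [0.3, 0, 0, 0, 0, 0, 0]
    - [0.2, 0, 0, 0, 0, 0, 0]
    - [0, 0, 0, 0, 0, 0, 0]

```text
time: 6.9
ee_pos: [0.5368, 0.1517, 0.1429]
eef_rot: [0.707, 0.708, -0.0, -0.0]
ft_force: [-0.2, 0.4, -0.5]
width: 0.0138
```

>>> play_rows:
  commands:
    - [0.15, 0, 0, 0, 0, 0, 0]
    - [0.15, 0, 0, 0, 0, 0, 0]
    - [0.1, 0, 0, 0, 0, 0, 0]
    - [0, 0, 0, 0, 0, 0, 0]

```text
time: 7.4
ee_pos: [0.5409, 0.1517, 0.143]
eef_rot: [0.707, 0.708, 0.0, -0.0]
ft_force: [-0.1, 0.5, -2.1]
width: 0.0141
```

>>> play_rows:
  commands:
    - [0.1, 0, 0, 0, 0, 0, 0]
    - [0.1, 0, 0, 0, 0, 0, 0]
    - [0, 0, 0, 0, 0, 0, 0]

```text
time: 7.78
ee_pos: [0.5429, 0.1517, 0.143]
eef_rot: [0.707, 0.708, 0.0, -0.0]
ft_force: [-0.7, -0.2, -0.6]
width: 0.0138
```

>>> play_rows:
  commands:
    - [0.1, 0, 0, 0, 0, 0, 0]
    - [0.1, 0, 0, 0, 0, 0, 0]
    - [0, 0, 0, 0, 0, 0, 0]

```text
time: 8.15
ee_pos: [0.5449, 0.1517, 0.1429]
eef_rot: [0.707, 0.708, -0.0, -0.0]
ft_force: [0.2, -0.3, -1.6]
width: 0.0135
```

>>> play_rows:
  commands:
    - [0.1, 0, 0, 0, 0, 0, 0]
    - [0.1, 0, 0, 0, 0, 0, 0]
    - [0, 0, 0, 0, 0, 0, 0]

```text
time: 8.52
ee_pos: [0.5465, 0.1514, 0.1427]
eef_rot: [0.707, 0.707, -0.001, -0.0]
ft_force: [-3.3, -2.1, -1.3]
width: 0.0136
```

Contact, with a sideways push toward -y. I'll give way that way.

>>> play_rows:
  commands:
    - [0, -0.1, 0, 0, 0, 0, 0]
    - [0, -0.05, 0, 0, 0, 0, 0]
    - [0, 0, 0, 0, 0, 0, 0]

```text
time: 8.9
ee_pos: [0.547, 0.1506, 0.1431]
eef_rot: [0.707, 0.708, 0.0, -0.0]
ft_force: [-0.1, 0.3, -2.0]
width: 0.0136
```

>>> play_rows:
  commands:
    - [0.1, 0, 0, 0, 0, 0, 0]
    - [0, 0, 0, 0, 0, 0, 0]

```text
time: 9.15
ee_pos: [0.5474, 0.1504, 0.1429]
eef_rot: [0.707, 0.708, -0.0, -0.0]
ft_force: [-6.2, 1.2, 0.6]
width: 0.0138
```

>>> play_rows:
  commands:
    - [0.03, 0.02, 0, 0, 0, 0, 0]
    - [0, 0, 0, 0, 0, 0, 0]

```text
time: 9.4
ee_pos: [0.5476, 0.1504, 0.1428]
eef_rot: [0.707, 0.708, -0.0, -0.0]
ft_force: [-5.9, 0.3, 0.7]
width: 0.0137
```

>>> play_rows:
  commands:
    - [0.04, 0, 0, 0, 0, 0, 0]
    - [0, 0, 0, 0, 0, 0, 0]

```text
time: 9.65
ee_pos: [0.5479, 0.1504, 0.1427]
eef_rot: [0.707, 0.708, -0.001, -0.001]
ft_force: [-6.8, 0.5, 0.3]
width: 0.0134
```

>>> play_rows:
  commands:
    - [0.05, 0, 0, 0, 0, 0, 0]
    - [0, 0, 0, 0, 0, 0, 0]

```text
time: 9.9
ee_pos: [0.5483, 0.1504, 0.1426]
eef_rot: [0.707, 0.708, -0.001, -0.001]
ft_force: [-6.2, 0.4, -1.1]
width: 0.0136
```

>>> play_rows:
  commands:
    - [0.06, 0, 0, 0, 0, 0, 0]
    - [0, 0, 0, 0, 0, 0, 0]

```text
time: 10.15
ee_pos: [0.5488, 0.1504, 0.1425]
eef_rot: [0.707, 0.708, -0.001, -0.001]
ft_force: [-6.2, -0.1, -0.3]
width: 0.0137
```

>>> play_rows:
  commands:
    - [0.06, 0, 0, 0, 0, 0, 0]
    - [0.04, 0, 0, 0, 0, 0, 0]
    - [0, 0, 0, 0, 0, 0, 0]

```text
time: 10.52
ee_pos: [0.5498, 0.1503, 0.1424]
eef_rot: [0.707, 0.708, -0.001, -0.001]
ft_force: [-6.0, -0.1, -1.1]
width: 0.0139
```

>>> play_rows:
  commands:
    - [0.06, 0, 0, 0, 0, 0, 0]
    - [0.06, 0, 0, 0, 0, 0, 0]
    - [0, 0, 0, 0, 0, 0, 0]

```text
time: 10.9
ee_pos: [0.5511, 0.1504, 0.1424]
eef_rot: [0.707, 0.708, -0.001, -0.001]
ft_force: [-4.9, 0.2, -1.9]
width: 0.0138
```

>>> play_rows:
  commands:
    - [0.06, 0, 0, 0, 0, 0, 0]
    - [0.06, 0, 0, 0, 0, 0, 0]
    - [0, 0, 0, 0, 0, 0, 0]

```text
time: 11.28
ee_pos: [0.5528, 0.1504, 0.1427]
eef_rot: [0.707, 0.708, -0.0, -0.0]
ft_force: [-3.2, 0.6, -2.4]
width: 0.0134
```

>>> play_rows:
  commands:
    - [0.08, 0, 0, 0, 0, 0, 0]
    - [0.06, 0, 0, 0, 0, 0, 0]
    - [0, 0, 0, 0, 0, 0, 0]

```text
time: 11.65
ee_pos: [0.5547, 0.1504, 0.1431]
eef_rot: [0.707, 0.708, 0.0, 0.0]
ft_force: [-2.5, 0.7, -2.1]
width: 0.0135
```

>>> play_rows:
  commands:
    - [0.08, 0, 0, 0, 0, 0, 0]
    - [0, 0, 0, 0, 0, 0, 0]

```text
time: 11.9
ee_pos: [0.5555, 0.1504, 0.143]
eef_rot: [0.707, 0.707, 0.0, 0.0]
ft_force: [-2.4, 0.4, -0.3]
width: 0.0135
```

>>> play_rows:
  commands:
    - [0.08, 0, 0, 0, 0, 0, 0]
    - [0, 0, 0, 0, 0, 0, 0]

```text
time: 12.15
ee_pos: [0.5563, 0.1504, 0.143]
eef_rot: [0.707, 0.708, 0.0, 0.0]
ft_force: [-1.7, 1.2, -2.2]
width: 0.0138
```

>>> play_rows:
  commands:
    - [0.08, 0, 0, 0, 0, 0, 0]
    - [0, 0, 0, 0, 0, 0, 0]

```text
time: 12.4
ee_pos: [0.5571, 0.1504, 0.143]
eef_rot: [0.707, 0.708, 0.0, 0.0]
ft_force: [-1.7, 0.5, -0.8]
width: 0.0137
```

>>> play_rows:
  commands:
    - [0.06, 0, 0, 0, 0, 0, 0]
    - [0, 0, 0, 0, 0, 0, 0]

```text
time: 12.65
ee_pos: [0.5575, 0.1504, 0.143]
eef_rot: [0.707, 0.708, 0.0, -0.0]
ft_force: [-2.4, 1.4, -0.1]
width: 0.0134
```

>>> play_rows:
  commands:
    - [0.06, 0, 0, 0, 0, 0, 0]
    - [0, 0, 0, 0, 0, 0, 0]

```text
time: 12.9
ee_pos: [0.558, 0.1504, 0.143]
eef_rot: [0.707, 0.708, -0.0, -0.0]
ft_force: [-2.9, -0.2, 0.0]
width: 0.0137
```

>>> play_rows:
  commands:
    - [0.06, 0, 0, 0, 0, 0, 0]
    - [0, 0, 0, 0, 0, 0, 0]

```text
time: 13.15
ee_pos: [0.5581, 0.1504, 0.143]
eef_rot: [0.707, 0.708, -0.0, -0.001]
ft_force: [-6.4, 0.7, 3.0]
width: 0.0135
```

Firm stop at the bore's back, after the gap push dropped off. I'll ease off the push and lower the clip gently toward the cap, so it won't fall when released.

>>> play_rows:
  commands:
    - [-0.06, 0, 0, 0, 0, 0, 0]
    - [0, 0, -0.15, 0, 0, 0, 0]
    - [0, 0, -0.15, 0, 0, 0, 0]
    - [0, 0, 0, 0, 0, 0, 0]

```text
time: 13.65
ee_pos: [0.558, 0.1505, 0.14]
eef_rot: [0.707, 0.708, -0.0, -0.0]
ft_force: [-3.9, 0.9, 0.8]
width: 0.0138
```

>>> play_rows:
  commands:
    - [0, 0, -0.15, 0, 0, 0, 0]
    - [0, 0, -0.12, 0, 0, 0, 0]
    - [0, 0, 0, 0, 0, 0, 0]

```text
time: 14.02
ee_pos: [0.558, 0.1505, 0.1373]
eef_rot: [0.707, 0.708, -0.0, -0.0]
ft_force: [-4.8, 1.4, 1.8]
width: 0.0138
```

>>> play_rows:
  commands:
    - [0, 0, -0.08, 0, 0, 0, 0]
    - [0, 0, 0, 0, 0, 0, 0]

```text
time: 14.28
ee_pos: [0.558, 0.1505, 0.1365]
eef_rot: [0.707, 0.708, -0.0, -0.0]
ft_force: [-4.8, 0.8, 1.6]
width: 0.014
```

>>> play_rows:
  commands:
    - [0, 0, -0.06, 0, 0, 0, 0]
    - [0, 0, 0, 0, 0, 0, 0]

```text
time: 14.52
ee_pos: [0.558, 0.1505, 0.1361]
eef_rot: [0.707, 0.708, 0.0, -0.0]
ft_force: [-6.1, 0.6, 4.3]
width: 0.0143
```

>>> play_rows:
  commands:
    - [0, 0, 0.02, 0, 0, 0, 1.8]
    - [0, 0, 0, 0, 0, 0, 2.5]
    - [0, 0, 0, 0, 0, 0, 5]
    - [0, 0, 0, 0, 0, 0, 5]
    - [0, 0, 0, 0, 0, 0, 5]
    - [0, 0, 0, 0, 0, 0, 5]

```text
time: 15.28
ee_pos: [0.5581, 0.1504, 0.1361]
eef_rot: [0.707, 0.708, 0.0, -0.0]
ft_force: [-0.2, -0.2, -0.1]
width: 0.0483
```

>>> play_rows:
  commands:
    - [0, 0, 1, 0, 0, 0, 5]
    - [0, 0, 2.5, 0, 0, 0, 5]
    - [0, 0, 3, 0, 0, 0, 5]
    - [0, 0, 3, 0, 0, 0, 5]
    - [-1, -4, 2, 0, 0, 0, 5]
    - [-2, -5, 0, 0, 0, 0, 5]
    - [-2, -5, 0, 0, 0, 0, 5]
    - [0, -5, 0, 0, 0, 0, 5]
    - [0, -5, 0, 0, 0, 0, 5]
    - [0, 0, 0, 0, 0, 0, 5]
    - [0, 0, 0, 0, 0, 0, 5]

```text
time: 16.65
ee_pos: [0.5082, -0.0891, 0.2515]
eef_rot: [0.707, 0.708, 0.0, -0.0]
ft_force: [-1.4, 0.0, 0.2]
width: 0.0502
```

```bash
python3 - <<'E'
from h import *
s=shot("side");t=shot("top")
f=lambda i,x,y,w,h,k:cv2.resize(i[y:y+h,x:x+w,::-1],None,fx=k,fy=k,interpolation=cv2.INTER_CUBIC)
cv2.imwrite("pics/g3.png",np.vstack([np.hstack([f(s["img"],280,150,80,60,5),f(t["img"],225,200,80,60,5)]),np.hstack([f(s["img"],0,0,640,480,.625),f(t["img"],0,0,640,480,.625)])]))
E
```

```text
(no output)
```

View pics/g3.png

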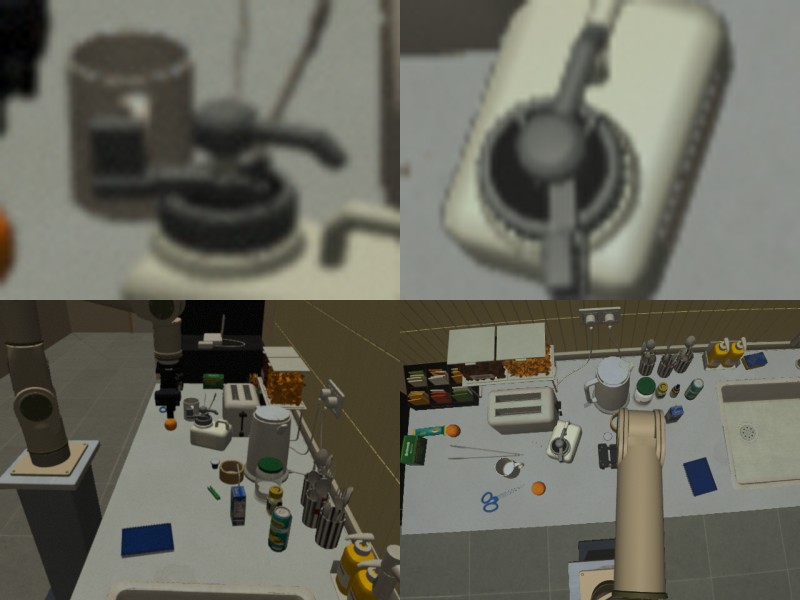

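The clip sits level on the cap, round the stem. Both lips show beyond the head at crop (505,125) and (592,125), and the tab is at (560,255). Next is one numeric check, then I hand in.

```bash
python3 - <<'E'
from h import *
t=shot("top")
tab=onz(t,225+160/5,200+260/5,.162);hd=onz(t,225+152/5,200+147/5,.162);print("tab",tab,"head",hd,"dist",np.linalg.norm((tab-hd)[:2]),r.read_state()["ft_force"])
r.close_job()
E
```

```text
tab [0.5542649  0.14879681 0.162     ] head [0.60947744 0.15044365 0.162     ] dist 0.05523709562101122 [-0.51944192  0.34186397 -0.35115981]
the job is handed in; nothing more can be done
```

The lock clip is on the pump stem, snapped fully home, and I've handed the job in, at about 17 of the 61 s allowed.

- **Pushing it on:** I gripped the clip by its tab and fed it forward in small steps. The first touch was off centre, so I gave way about 1.5 mm sideways. The push then held around 6–7 N while the arms spread, dropped to about 2 N as the stem came through, and rose to 6.4 N at a firm stop.
- **Letting go:** I eased off, lowered the clip onto the cap and opened the fingers. The largest single force component I read was 6.8 N. I only read the force at the end of each move, so a brief peak in between could have gone unseen.
- **Last checks:** The pictures show the clip level between cap and head, with both lips past the stem. I measured 55.2 mm from tab to head centre; fully home is 55 mm. The camera can't see the stem inside the bore, and I couldn't read the clip's arm and tongue positions, so "home" rests on the forces and that distance. The arm is clear, and the other things I could see look unmoved; the arm hid part of each view. No check failed or disagreed.

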